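# Ballast the ring-light boom and hold it level over its yoke

### The arm

A 6-joint arm with a two-finger parallel gripper is mounted at the origin on the work surface. World frame = base frame: x ahead of the robot, y to its left, z up, the work surface at z = 0. Lengths are in mm, angles in rad, forces in N, time in s.
With the tool pointing down it reaches from about 275 to 750 mm from the base axis. Payload 10.2 kg.
Tool frame: the origin (TCP) lies on the centre line of the jaws, within the pads' length; the fingertips stand 22 mm ahead of it and the grasp point (between the pads) lies 3 mm ahead of it; z points along the fingers, y is the line along which they close (so a half turn about z gives the same grasp; the last joint's range is limited). The gripper opens to 88 mm and grips with 3 to 60 N. Pads are 18 mm wide; open, the fingers measure 123 mm over their backs; the gripper's body (75 mm by 187 mm) begins 45 mm behind the grasp point.
Start: joints at [-1.545, 0.313, 1.498, -0, 1.331, -0.223], TCP at [129.263, -508.844, 260.72] pointing down, gripper open.
Joint ranges: [-2.94, 2.94], [-0.97, 2.17], [0.19, 2.56], [-1.23, 4.37], [0.02, 3.11], [-2.88, 2.88]. Speed limits (rad/s): [2.39, 2.39, 3.01, 3.14, 3.14, 3.14].

### API

Orientations are given as a unit quaternion [w, x, y, z].
In Python, from plant import manip gives the robot as it stands.
- The arm moves only by the tool move_arm, never from a script. Its argument "increments" is a list of rows, each an object of numbers: "tx", "ty", "tz": the shift along the world's x, y, z in m; "twist": the turn about the world's z in rad. A call has 1 to 20 rows; each row shifts and turns the commanded pose from where the row before left it; what a row does not reach is not made up. A row lasts 1/10 s, in which the tool goes at most 50 mm and 8.59 degrees, less where a joint would pass 70% of its speed; a pose out of reach is approached as far as the arm can. A call with a gripper value outside its range is refused whole. "grip" is the finger opening in m, from 0 to 0.0881, set as the call begins (left out, the last holds). The fingers move at their own pace and stop on an object; "force" is the grip in N (left out, the last holds). Time passes only in rows, so rows that do not move let the fingers close. It gives the time, the measured TCP pose, the force, the opening and the grip force at its end, in the units of the state.
- manip.read_state(): the state, without advancing time (a new reading comes with each control period).
- manip.camera(name): name is "scene" or "top" or "wrist"; returns a dict with "image" (384x512x3 uint8, blue, green, red), "intrinsics" (3x3 intrinsics, pixels), "k1" (the pictures are not rectified: a ray, as slopes to the right and down, at radius r is drawn at 1 + k1 r^2 times it, then the intrinsics apply), "extrinsics" (4x4, takes a point from world to camera coordinates). Camera axes: x right, y up, looking along -z (the intrinsics and any distortion apply to the point x, -y, -z); pixel columns grow to the right and rows downward; lengths in mm; the calibration is good to about 2 mm. A picture is of the moment at which its call begins. There is no depth.
- manip.close_job(): hands the job in; it is judged then, once.
Trained networks look in a picture, given as the dict that the camera call returned (one of the last four; its "shot" number tells which), for a name from the list of things; names that differ only in an ending like _2 or _b are one class to them, and where a whole thing is asked for, a point or a joint stands for the part that bears it (a point fixed in the world has none). Each returns a list of dicts, best first, with "conf" (0 to 1); they miss things now and then, are a little off and sometimes report something else, mostly with a low value. They report only what shows in the picture. A call takes as long as a camera call. They do not tell look-alikes from the thing itself.
- manip.spot_in(picture, label): "extent" ([left, top, right, bottom] in pixels, round what is visible of it).
- manip.landmark_of(picture, label): "at" ([column, row] in pixels: a listed point, or the origin of a listed thing).
The state is a dict: "time": time; "joint_positions": joint angles; "joint_vel": joint speeds; "joint_torque": joint torques, N m; "position": TCP position; "orientation": TCP orientation; "wrist_force": force on the tool from outside, world axes, zero at the start; "torque": the same for the moment, N m; "gripper_width": finger opening in mm; "gripper_force": force on a finger pad.
Only numpy, scipy, OpenCV 4.12 (cv2) and the standard library are available. Lean on these libraries where they do the work, as an engineer would, in place of code of your own. Each camera call takes 0.05 s, during which the arm holds its last target. There are 200 camera calls.

### The job

Pour all five steel balls from the orange scoop through the funnel into the boom's ballast tube, then stand the scoop upright on the bench and let go. Then lift the boom by its blue band (its balance point once filled) and, without tipping it, hold it level and still with the underside of its bar about 4 cm above the yoke of the white stand, along the yoke's slot with the ring light over the round stage. Finish while holding it there; leave the other things alone.

Things in the scene. Friction and masses are not known exactly. Their poses are not given: they have to be found in the camera images.
- boom: Loose white boom, 0.24 kg empty, 0.36 kg filled. Origin on the bench under its blue band, z up. Bar along its x from -84 to +158 mm, 16 mm wide, underside 45 and top 69 mm up. Upright ballast tube with funnel at x = -105 mm, black ring light (72 mm across, 46 mm tall) at x = +180 mm; both stand on the bench. Balances at x = 0 only with all five balls in the tube (empty: x = +53 mm).
- boom_band (a point): Middle of the blue band (26 mm long) on the boom's bar, the balance point: 57 mm above the boom's origin, at mid-height of the bar. The bar is gripped here across its 16 mm width; the funnel's edge is 58 mm away along the bar.
- boom_funnel (a point): Centre of the funnel's mouth at rim height, 100 mm above the boom's underside, 105 mm from the band. Aluminium funnel, 94 mm outside and 89 mm inside at the rim, narrowing to the tube.
- boom_tube (a point): Centre of the ballast tube's underside, 100 mm below boom_funnel. Tube 46 mm outside, 41 mm inside, 62 mm tall, inner floor 4 mm up.
- boom_ring (a point): Centre of the ring light at its underside, 180 mm from the band along the boom's +x.
- stand: White microscope stand, fixed. Origin on the bench under the column. Base plate 14 mm thick, 110 mm wide, from x = -60 to +250 mm of its own frame; steel column 28 mm across at the origin, topped by a dark U-shaped yoke 30 mm long (x) and 44 mm wide (y).
- stand_yoke (a point): Centre of the yoke at its cheek tops, 135 mm above the bench. Its 24 mm wide slot, 15 mm deep, runs along the stand's x axis.
- stand_stage (a point): Centre of the round stage (84 mm black disc with white middle) on the stand's base, 180 mm from the column along the stand's +x, 18 mm above the bench. The ring light belongs above it.
- scoop: Loose orange scoop, 0.13 to 0.21 kg. Origin on the bench under its middle, z up, open front (pouring end) towards its own +x. x = -46 to +50 mm, 46 mm wide, walls 50 mm tall. Its floor slopes up 14 degrees from back to front lip: upright, the balls stay at the back; with the front dipped more than 14 degrees they roll out over the lip.
- scoop_grip (a point): Where to grip the scoop's black handle bar across its 14 mm width: x = -12 mm, 77 mm above the scoop's origin. The bar lies along the scoop's x from -56 to +18 mm, underside 66 mm, top 88 mm above the origin.
- scoop_lip (a point): Middle of the front lip over which the balls roll: x = +50 mm, 29 mm above the scoop's origin.
- ball0_center (a point): Centre of a loose steel ball, 18 mm across, 24 g, at first in the scoop.
- ball1_center (a point): Centre of a loose steel ball, 18 mm across, 24 g, at first in the scoop.
- ball2_center (a point): Centre of a loose steel ball, 18 mm across, 24 g, at first in the scoop.
- ball3_center (a point): Centre of a loose steel ball, 18 mm across, 24 g, at first in the scoop.
- ball4_center (a point): Centre of a loose steel ball, 18 mm across, 24 g, at first in the scoop.
- tin: Bystander: green open tin 100 x 70 x 35 mm with brass stock, standing where the scoop could also stand. Origin under its middle.
- sleeve: Bystander: short steel and black rubber cylinder lying on the bench, 105 mm long, 48 mm across. Origin on the bench below it.
- flux: Bystander: amber bottle, 40 mm across, 90 mm tall. Origin under its middle.
- spool: Bystander: blue spool, 54 mm across, 45 mm tall. Origin under its middle.
- driver: Bystander: screwdriver lying on the bench, 170 mm long. Origin on the bench below it.
Not all that is in view belongs to the job. There is more than one size of the scoop; the job needs the smallest.

How it is judged:
By the outcome, as a careful person would: the job done as asked, in the order asked, and still so for the second after the job is handed in, while the arm keeps its last pose, push and grip.
It also fails if it takes over 67 s, if anything falls off the work surface, if the arm or the gripper's body presses on something with over 40 N, if the wrist force passes 120 N, or if a joint passes its speed limit or range.

## Working session

There is one attempt and no reset: what is moved stays moved. The work goes in short steps, Python scripts to look and compute and a tool call to move; the robot and the scene stay as the last step left them, time stands still between calls to the robot, and variables do not carry over. Pictures are saved under pics/ and viewed, at most 10 in all, crops included, and the job is handed in when it is done.

Besides the shell and the picture viewer there is one more tool, called after "Request:" as name(argument=value, ...) on one line, values as JSON. move_arm: Moves the arm, as the interface text tells. Its arguments: {"type":"object","properties":{"increments":{"type":"array","items":{"type":"object","properties":{"tx":{"type":"number"},"ty":{"type":"number"},"tz":{"type":"number"},"twist":{"type":"number"}}}},"grip":{"type":"number"},"force":{"type":"number"}},"required":["increments"]}

```bash
mkdir -p pics; cat > h.py <<'E'
import numpy as np, cv2
from plant import manip
def ray(p,px):
    K=np.array(p["intrinsics"]);E=np.array(p["extrinsics"])
    d=np.array([(px[0]-K[0,2])/K[0,0],(px[1]-K[1,2])/K[1,1]]);u=d.copy()
    for _ in range(20): u=d/(1+p["k1"]*(u@u))
    R=E[:3,:3];c=-R.T@E[:3,3]
    return c,R.T@np.array([u[0],-u[1],-1.0])
def onz(p,px,z):
    c,d=ray(p,px); return c+d*(z-c[2])/d[2]
def proj(p,X):
    K=np.array(p["intrinsics"]);E=np.array(p["extrinsics"])
    q=E[:3,:3]@np.array(X,float)+E[:3,3];u=np.array([q[0],-q[1]])/-q[2]
    u=u*(1+p["k1"]*(u@u)); return np.array([K[0,0]*u[0]+K[0,2],K[1,1]*u[1]+K[1,2]])
Z=dict(boom_band=57,boom_funnel=100,boom_ring=0,boom_tube=0,stand_yoke=135,stand_stage=18,scoop_grip=77,scoop_lip=29,scoop=0,boom=0,stand=0,tin=0,sleeve=0,flux=0,spool=0,driver=0)
def find(p,names,n=3):
    for k in names:
        for r in manip.landmark_of(p,k)[:n]:
            print(k,round(r["conf"],2),np.round(r["at"]),np.round(onz(p,r["at"],Z[k])))
E
python3 - <<'E'
from h import *
for n in ("top","scene"):
    p=manip.camera(n);cv2.imwrite(f"pics/{n}0.png",p["image"]);print(n,np.round(ray(p,(256,192))[0]))
    find(p,Z)
E
```

```text
top [ 322.    6. 1470.]
boom_funnel 0.97 [292. 213.] [ 434. -112.  100.]
boom_funnel 0.64 [327. 164.] [ 578. -209.  100.]
boom_ring 0.82 [197. 220.] [414. 167.   0.]
boom_ring 0.16 [193. 147.] [639. 189.   0.]
boom_tube 0.73 [289. 219.] [ 425. -112.    0.]
stand_yoke 0.73 [250. 139.] [639.  14. 135.]
stand_yoke 0.22 [260. 218.] [415. -20. 135.]
stand_stage 0.63 [193. 144.] [645. 186.  18.]
stand_stage 0.52 [356. 160.] [ 608. -312.   18.]
scoop_grip 0.88 [426. 226.] [ 409. -496.   77.]
scoop_grip 0.62 [354. 154.] [ 613. -291.   77.]
scoop_grip 0.3 [327. 166.] [ 578. -215.   77.]
scoop_lip 0.68 [332. 163.] [ 594. -236.   29.]
scoop_lip 0.64 [390. 233.] [ 389. -408.   29.]
scoop_lip 0.4 [115. 147.] [627. 418.  29.]
scoop 0.95 [412. 226.] [ 413. -483.    0.]
scoop 0.8 [346. 161.] [ 607. -285.    0.]
scoop 0.27 [302. 115.] [ 750. -147.    0.]
boom 0.6 [256. 218.] [425. -10.   0.]
stand 0.57 [247. 142.] [659.  21.   0.]
stand 0.36 [ 98. 186.] [510. 472.   0.]
tin 0.81 [352. 214.] [ 444. -303.    0.]
sleeve 0.87 [ 98. 186.] [513. 471.   0.]
flux 0.48 [113. 147.] [632. 432.   0.]
spool 0.74 
[... 716 characters left out ...]
131.] [ 198. -305.   77.]
scoop_lip 0.94 [263. 151.] [ 219. -238.   29.]
scoop_lip 0.72 [203. 146.] [ 386. -417.   29.]
scoop_lip 0.71 [187. 189.] [ 578. -239.   29.]
scoop 0.87 [191. 149.] [ 417. -469.   -0.]
scoop 0.73 [259. 153.] [ 216. -268.    0.]
scoop 0.66 [173. 191.] [ 609. -289.    0.]
boom 0.66 [262. 211.] [426.  -8.   0.]
stand 0.9 [218. 249.] [638.  28.   0.]
stand 0.38 [214. 216.] [564. -93.   0.]
tin 0.93 [209. 168.] [ 433. -313.    0.]
tin 0.48 [185. 189.] [ 568. -270.    0.]
sleeve 0.94 [350. 328.] [526. 462.   0.]
sleeve 0.62 [214. 217.] [568. -88.   0.]
flux 0.77 [315. 345.] [630. 434.   0.]
spool 0.88 [156. 229.] [ 746. -166.    0.]
driver 0.53 [388. 285.] [339. 449.   0.]
```

```bash
python3 - <<'E'
import cv2
a=cv2.imread("pics/top0.png")[90:310,80:480];cv2.imwrite("pics/topc.png",cv2.resize(a,(800,440),interpolation=cv2.INTER_CUBIC))
a=cv2.imread("pics/scene0.png")[90:360,120:420];cv2.imwrite("pics/scc.png",cv2.resize(a,(660,594),interpolation=cv2.INTER_CUBIC))
E
```

```text
(no output)
```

View pics/topc.png

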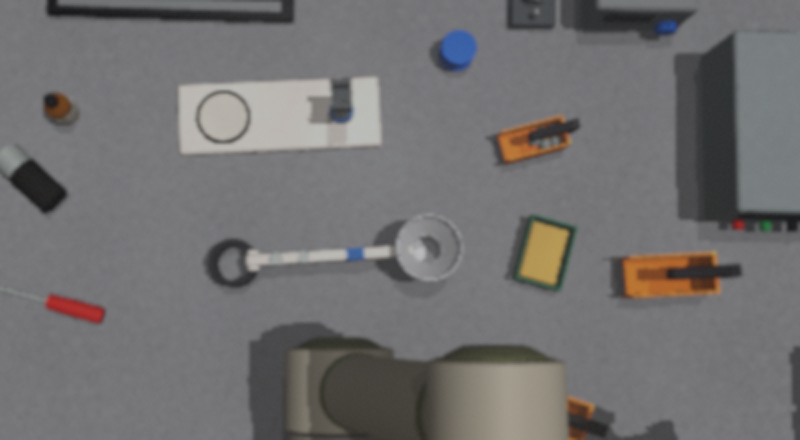

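View pics/scc.png

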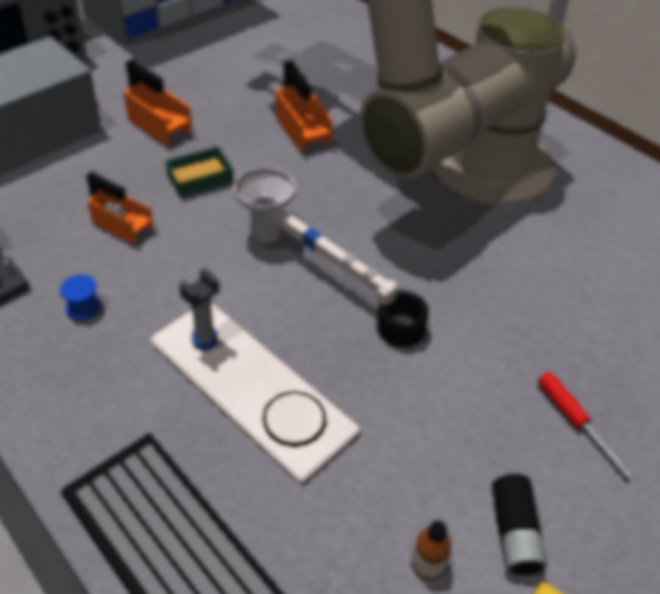

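```bash
python3 - <<'E'
from h import *
from scipy.spatial.transform import Rotation as R
s=manip.read_state();w,x,y,z=s["orientation"];print(np.round(R.from_quat([x,y,z,w]).as_matrix(),3),s["position"],s["time"])
p=manip.camera("scene");im=p["image"].copy()
def box(o,h,k=1,c=(0,255,0)):
    h=np.array(h)/np.linalg.norm(h);n=np.array([-h[1],h[0]]);o=np.array(o)
    for zz in (0,50):
        pts=[proj(p,[*(o+k*(a*h+b*n)),k*zz]) for a,b in((-46,-23),(50,-23),(50,23),(-46,23))]
        cv2.polylines(big,[np.int32([((q-np.array([140,110]))*5) for q in pts])],True,c,1)
a=im[110:220,140:290];big=cv2.resize(a,(750,550),interpolation=cv2.INTER_CUBIC)
box((608,-287),(-.27,.96));box((413,-480),(-.1,1),1,(255,0,0));box((216,-268),(-.1,1),1,(255,255,0))
cv2.imwrite("pics/cands.png",big)
E
```

```text
[[ 0.969  0.246 -0.   ]
 [ 0.246 -0.969 -0.   ]
 [-0.    -0.    -1.   ]] [ 129.2508279  -508.84937561  260.70888265] 1.7
```

View pics/cands.png

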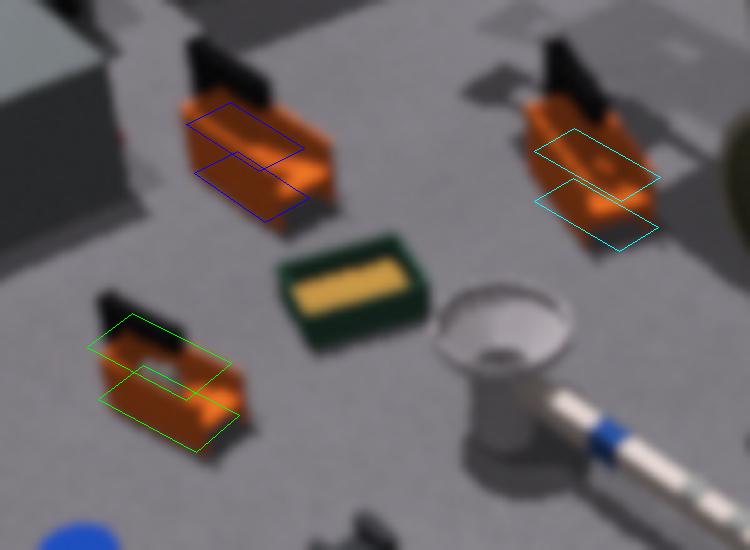

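Request:
move_arm(increments=[{"tx": 0.03,"ty": 0.0135,"twist": 0.1},{"tx": 0.03,"ty": 0.0135,"twist": 0.1},{"tx": 0.03,"ty": 0.0135,"twist": 0.1},{"tx": 0.03,"ty": 0.0135,"twist": 0.1},{"tx": 0.03,"ty": 0.0135,"twist": 0.1},{"tx": 0.03,"ty": 0.0135,"twist": 0.1},{"tx": 0.03,"ty": 0.0135,"twist": 0.1},{"tx": 0.03,"ty": 0.0135,"twist": 0.1},{"tx": 0.03,"ty": 0.0135,"twist": 0.1},{"tx": 0.03,"ty": 0.0135,"twist": 0.1},{"tx": 0.03,"ty": 0.0135,"twist": 0.1},{"tx": 0.03,"ty": 0.0135,"twist": 0.1},{"tx": 0.03,"ty": 0.0135,"twist": 0.1},{"tx": 0.03,"ty": 0.0135,"twist": 0.1},{"tx": 0.03,"ty": 0.0135,"twist": 0.1},{"tx": 0.029,"ty": 0.012,"twist": 0.1},{},{}], grip=0.05, force=60)

```text
schema error: expected keys tx, ty, tz, twist
```

```bash
python3 - <<'E'
from h import *
p=manip.camera("wrist");print(np.round(ray(p,(256,192))[0]),np.round(ray(p,(256,192))[1],2))
find(p,["scoop_grip","scoop_lip","scoop"])
cv2.imwrite("pics/w1.png",p["image"])
p=manip.camera("top");find(p,["scoop_grip","boom_band","boom_funnel","boom_ring","stand_yoke","stand_stage"],2);print(manip.read_state()["time"])
E
```

```text
[ 210. -489.  385.] [-0.32 -0.07 -0.95]
scoop_grip 0.92 [76. 60.] [ 203. -291.   77.]
scoop_lip 0.69 [48. 37.] [ 221. -222.   29.]
scoop 0.87 [113.  61.] [ 210. -292.    0.]
scoop_grip 0.78 [428. 224.] [ 414. -503.   77.]
scoop_grip 0.76 [352. 155.] [ 612. -287.   77.]
boom_band 0.82 [257. 218.] [420. -12.  57.]
boom_band 0.58 [292. 212.] [ 440. -114.   57.]
boom_funnel 0.56 [294. 215.] [ 428. -116.  100.]
boom_ring 0.79 [199. 224.] [402. 161.   0.]
stand_yoke 0.91 [250. 138.] [640.  12. 135.]
stand_stage 0.82 [189. 147.] [636. 199.  18.]
2.3
```

View pics/w1.png

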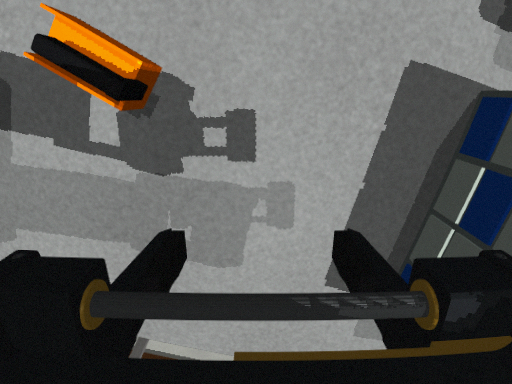

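Request:
move_arm(increments=[{"tx": 0.03,"ty": 0.0135,"tz": 0,"twist": 0.1},{"tx": 0.03,"ty": 0.0135,"tz": 0,"twist": 0.1},{"tx": 0.03,"ty": 0.0135,"tz": 0,"twist": 0.1},{"tx": 0.03,"ty": 0.0135,"tz": 0,"twist": 0.1},{"tx": 0.03,"ty": 0.0135,"tz": 0,"twist": 0.1},{"tx": 0.03,"ty": 0.0135,"tz": 0,"twist": 0.1},{"tx": 0.03,"ty": 0.0135,"tz": 0,"twist": 0.1},{"tx": 0.03,"ty": 0.0135,"tz": 0,"twist": 0.1},{"tx": 0.03,"ty": 0.0135,"tz": 0,"twist": 0.1},{"tx": 0.03,"ty": 0.0135,"tz": 0,"twist": 0.1},{"tx": 0.03,"ty": 0.0135,"tz": 0,"twist": 0.1},{"tx": 0.03,"ty": 0.0135,"tz": 0,"twist": 0.1},{"tx": 0.03,"ty": 0.0135,"tz": 0,"twist": 0.1},{"tx": 0.03,"ty": 0.0135,"tz": 0,"twist": 0.1},{"tx": 0.03,"ty": 0.0135,"tz": 0,"twist": 0.1},{"tx": 0.03,"ty": 0.0115,"tz": 0,"twist": 0.1},{"tx": 0,"ty": 0,"tz": 0,"twist": 0},{"tx": 0,"ty": 0,"tz": 0,"twist": 0}], grip=0.05, force=60)

```text
time: 4.1
position: [609.3, -294.7, 260.1]
orientation: [-0.0, 0.602, 0.798, -0.0]
wrist_force: [0.3, -0.2, 0.9]
gripper_width: 50.2
gripper_force: 0.0
```

```bash
python3 - <<'E'
from h import *
p=manip.camera("wrist");print(np.round(ray(p,(256,192))[0]),np.round(ray(p,(256,192))[1],2))
find(p,["scoop_grip","scoop_lip","scoop"])
cv2.imwrite("pics/w2.png",p["image"])
p=manip.camera("top");find(p,["scoop_grip","boom_band","boom_funnel","boom_ring","stand_yoke","stand_stage"],2);print(manip.read_state()["time"])
E
```

```text
[ 587. -215.  385.] [ 0.08 -0.32 -0.95]
scoop_grip 0.96 [ 62. 277.] [ 389. -510.   77.]
scoop_grip 0.73 [262. 167.] [ 610. -287.   77.]
scoop_lip 0.93 [ 92. 210.] [ 399. -424.   29.]
scoop_lip 0.56 [258. 110.] [ 590. -230.   29.]
scoop 0.86 [102. 231.] [ 403. -474.    0.]
scoop 0.66 [259. 148.] [ 605. -279.    0.]
scoop 0.29 [255. 109.] [ 586. -231.    0.]
scoop_grip 0.91 [361. 299.] [ 199. -309.   77.]
scoop_grip 0.69 [427. 228.] [ 402. -499.   77.]
boom_band 0.64 [256. 213.] [435. -11.  57.]
boom_funnel 0.56 [291. 213.] [ 433. -109.  100.]
boom_ring 0.91 [200. 222.] [410. 158.   0.]
boom_ring 0.27 [350. 214.] [ 446. -298.    0.]
stand_yoke 0.74 [251. 137.] [643.  10. 135.]
stand_yoke 0.28 [346. 162.] [ 577. -258.  135.]
stand_stage 0.81 [193. 149.] [629. 187.  18.]
stand_stage 0.36 [247. 144.] [650.  23.  18.]
4.65
```

View pics/w2.png

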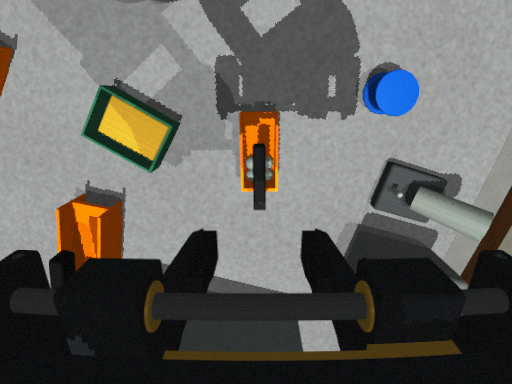

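```bash
python3 - <<'E'
from h import *
p=manip.camera("wrist")
for px,z in (((260,146),88),((260,146),66),((260,209),88),((242,111),29),((278,111),29),((242,190),50),((279,190),50),((262,167),77)): print(px,z,np.round(onz(p,px,z),1))
E
```

```text
(260, 146) 88 [ 601.7 -263.3   88. ]
(260, 146) 66 [ 602.8 -266.9   66. ]
(260, 209) 88 [ 621.8 -333.6   88. ]
(242, 111) 29 [ 571.1 -236.8   29. ]
(278, 111) 29 [ 614.1 -224.5   29. ]
(242, 190) 50 [ 597.  -329.9   50. ]
(279, 190) 50 [ 642.4 -316.9   50. ]
(262, 167) 77 [ 611.1 -287.6   77. ]
```

Request:
move_arm(increments=[{"tx": 0.0097,"ty": -0.0293,"tz": -0.03,"twist": 0},{"tx": 0,"ty": 0,"tz": -0.04,"twist": 0},{"tx": 0,"ty": 0,"tz": -0.04,"twist": 0},{"tx": 0,"ty": 0,"tz": -0.04,"twist": 0},{"tx": 0,"ty": 0,"tz": -0.03,"twist": 0},{"tx": 0,"ty": 0,"tz": 0,"twist": 0},{"tx": 0,"ty": 0,"tz": 0,"twist": 0}])

```text
time: 5.4
position: [619.3, -324.4, 81.7]
orientation: [0.0, 0.602, 0.798, 0.0]
wrist_force: [0.5, 0.4, -0.1]
gripper_width: 49.6
gripper_force: 0.0
```

Request:
move_arm(increments=[{"tx": 0,"ty": 0,"tz": 0,"twist": 0},{"tx": 0,"ty": 0,"tz": 0,"twist": 0},{"tx": 0,"ty": 0,"tz": 0,"twist": 0},{"tx": 0,"ty": 0,"tz": 0,"twist": 0},{"tx": 0,"ty": 0,"tz": 0,"twist": 0},{"tx": 0,"ty": 0,"tz": 0,"twist": 0}], grip=0, force=60)

```text
time: 6.0
position: [619.0, -324.3, 81.0]
orientation: [0.0, 0.602, 0.798, -0.0]
wrist_force: [-0.8, -1.1, 0.8]
gripper_width: 13.3
gripper_force: 59.9
```

Request:
move_arm(increments=[{"tx": 0,"ty": 0,"tz": 0.003,"twist": 0},{"tx": 0,"ty": 0,"tz": 0.003,"twist": 0},{"tx": 0,"ty": 0,"tz": 0.003,"twist": 0},{"tx": 0,"ty": 0,"tz": 0,"twist": 0},{"tx": 0,"ty": 0,"tz": 0,"twist": 0}])

```text
time: 6.5
position: [618.9, -324.1, 89.7]
orientation: [-0.0, 0.602, 0.798, -0.0]
wrist_force: [-0.7, 0.8, -3.4]
gripper_width: 13.7
gripper_force: 59.9
```

```bash
python3 - <<'E'
from h import *
p=manip.camera("scene");s=manip.read_state();print(s["time"],s["torque"],s["wrist_force"])
a=p["image"][130:230,130:230];cv2.imwrite("pics/s3.png",cv2.resize(a,(600,600),interpolation=cv2.INTER_CUBIC))
p=manip.camera("wrist");cv2.imwrite("pics/w3.png",p["image"])
E
```

```text
6.55 [-0.15830365 -0.16739332  0.01620128] [-0.10195    -0.19366754 -1.54049535]
```

View pics/s3.png

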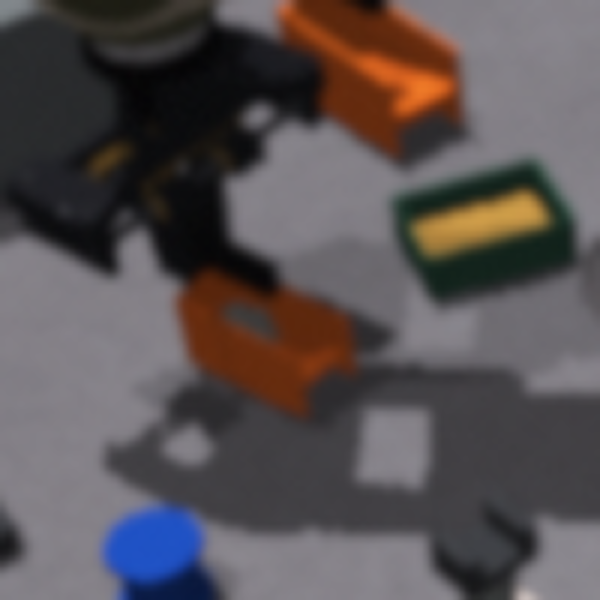

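Request:
move_arm(increments=[{"tx": 0,"ty": 0,"tz": 0.004,"twist": 0},{"tx": 0,"ty": 0,"tz": 0.003,"twist": 0},{"tx": 0,"ty": 0,"tz": 0,"twist": 0},{"tx": 0,"ty": 0,"tz": 0,"twist": 0}])

```text
time: 7.0
position: [619.0, -324.1, 96.8]
orientation: [0.0, 0.602, 0.798, -0.0]
wrist_force: [-1.1, -0.1, -2.6]
gripper_width: 13.6
gripper_force: 59.9
```

```bash
python3 - <<'E'
from h import *
F=[]
for i in range(8):
    p=manip.camera("wrist");s=manip.read_state();F.append(np.r_[s["wrist_force"],s["torque"]])
print(np.round(np.mean(F,0),2),np.round(np.std(F,0),2),s["position"],s["time"])
cv2.imwrite("pics/w4.png",p["image"])
E
```

```text
[-0.01 -0.25 -2.97 -0.12 -0.14  0.01] [0.38 0.26 0.46 0.03 0.02 0.02] [ 618.93456944 -324.1668138    96.65574992] 7.4
```

View pics/w4.png

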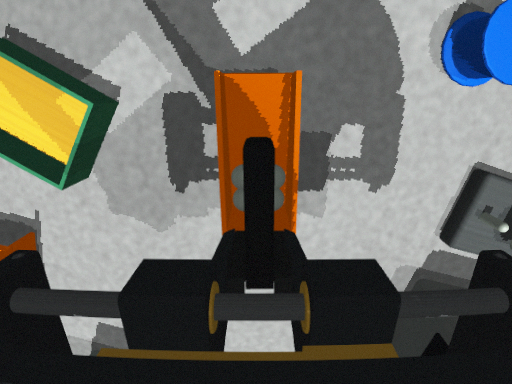

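```bash
cat >> h.py <<'E'
def spts(s,th,xg=-46,zg=77,yaw=105.95):
    g=np.array(s["position"])+[0,0,-3];a=np.radians(yaw);h=np.array([np.cos(a),np.sin(a)]);n=np.array([-h[1],h[0]]);t=np.radians(th)
    def f(x,y,z):
        x-=xg;z-=zg;X=x*np.cos(t)+z*np.sin(t);W=-x*np.sin(t)+z*np.cos(t)
        return np.r_[g[:2]+X*h+y*n,g[2]+W]
    return f
E
python3 - <<'E'
from h import *
p=manip.camera("wrist");s=manip.read_state()
for th in (0,5,10):
    f=spts(s,th);print(th,[np.round(proj(p,f(*q))) for q in ((50,23,29),(50,-23,29),(50,23,50),(50,-23,50),(18,0,88))])
E
```

```text
0 [array([220.,  74.]), array([297.,  74.]), array([214.,  71.]), array([303.,  71.]), array([258., 144.])]
5 [array([222.,  83.]), array([295.,  83.]), array([217.,  77.]), array([300.,  77.]), array([258., 140.])]
10 [array([224.,  92.]), array([294.,  92.]), array([219.,  85.]), array([298.,  85.]), array([258., 138.])]
```

Request:
move_arm(increments=[{"tx": 0,"ty": 0,"tz": 0.01,"twist": 0},{"tx": 0,"ty": 0,"tz": 0.02,"twist": 0},{"tx": 0,"ty": 0,"tz": 0.02,"twist": 0},{"tx": -0.01,"ty": 0.005,"tz": 0.02,"twist": -0.02},{"tx": -0.015,"ty": 0.008,"tz": 0.02,"twist": -0.02},{"tx": -0.02,"ty": 0.01,"tz": 0.02,"twist": -0.02},{"tx": -0.02,"ty": 0.01,"tz": 0.02,"twist": -0.02},{"tx": -0.02,"ty": 0.01,"tz": 0.016,"twist": -0.02},{"tx": -0.02,"ty": 0.01,"tz": 0,"twist": -0.02},{"tx": -0.02,"ty": 0.01,"tz": 0,"twist": -0.02},{"tx": -0.02,"ty": 0.01,"tz": 0,"twist": -0.02},{"tx": -0.015,"ty": 0.01,"tz": 0,"twist": -0.02},{"tx": -0.012,"ty": 0.007,"tz": 0,"twist": -0.02},{"tx": -0.008,"ty": 0.005,"tz": 0,"twist": -0.008},{"tx": 0,"ty": 0,"tz": 0,"twist": 0},{"tx": 0,"ty": 0,"tz": 0,"twist": 0}])

```text
time: 9.05
position: [439.3, -229.4, 243.1]
orientation: [0.001, 0.682, 0.732, 0.0]
wrist_force: [0.3, -0.5, -3.2]
gripper_width: 13.4
gripper_force: 59.9
```

```bash
python3 - <<'E'
from h import *
p=manip.camera("wrist");s=manip.read_state()
find(p,["boom_funnel","boom_band","boom_ring"],2)
cv2.imwrite("pics/w5.png",p["image"]);print(s["position"])
print([np.round(proj(p,spts(s,0,yaw=94)(*q))) for q in ((50,23,50),(50,-23,50),(18,0,88))])
E
```

```text
boom_funnel 0.57 [259.  64.] [ 432. -118.  100.]
[ 439.38573863 -229.49831662  242.96404687]
[array([214.,  71.]), array([303.,  71.]), array([258., 144.])]
```

View pics/w5.png

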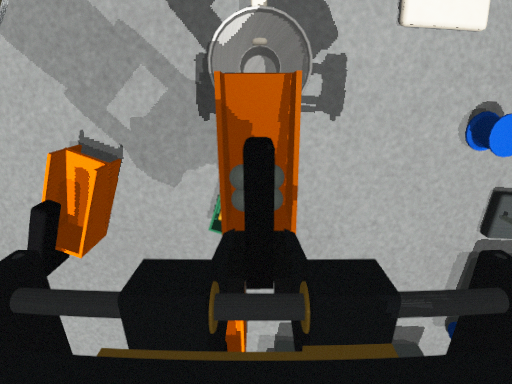

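```bash
python3 - <<'E'
from h import *
p=manip.camera("wrist")
for px in ((209,57),(311,57),(260,8),(260,58)):print(px,np.round(onz(p,px,100),1))
f=spts(manip.read_state(),0,yaw=94)
c=onz(p,(260,58),100)
a=np.linspace(0,6.28,9)
for C in (c,np.array([432,-114,100]),np.array([432,-118,100])): print([tuple(np.round(proj(p,C+[47*np.cos(t),47*np.sin(t),0])).astype(int)) for t in np.arange(0,6.2,np.pi/2)])
E
```

```text
(209, 57) [ 387.1 -115.2  100. ]
(311, 57) [ 477.6 -108.8  100. ]
(260, 8) [429.5 -72.9 100. ]
(260, 58) [ 432.4 -113.1  100. ]
[(np.int64(312), np.int64(62)), (np.int64(264), np.int64(0)), (np.int64(207), np.int64(54)), (np.int64(256), np.int64(112))]
[(np.int64(312), np.int64(63)), (np.int64(263), np.int64(1)), (np.int64(207), np.int64(55)), (np.int64(256), np.int64(113))]
[(np.int64(311), np.int64(68)), (np.int64(263), np.int64(6)), (np.int64(207), np.int64(60)), (np.int64(256), np.int64(117))]
```

Request:
move_arm(increments=[{"tx": 0,"ty": 0.006,"tz": -0.003,"twist": 0},{"tx": 0,"ty": 0.01,"tz": -0.007,"twist": 0},{"tx": -0.001,"ty": 0.01,"tz": -0.01,"twist": 0},{"tx": -0.001,"ty": 0.01,"tz": -0.01,"twist": 0},{"tx": -0.001,"ty": 0.01,"tz": -0.01,"twist": 0},{"tx": -0.0008,"ty": 0.009,"tz": -0.007,"twist": 0},{"tx": 0,"ty": 0.005,"tz": -0.003,"twist": 0},{"tx": 0,"ty": 0,"tz": 0,"twist": 0},{"tx": 0,"ty": 0,"tz": 0,"twist": 0}])

```text
time: 10.2
position: [435.4, -169.4, 193.0]
orientation: [0.0, 0.682, 0.731, -0.0]
wrist_force: [0.0, 0.1, -2.4]
gripper_width: 13.3
gripper_force: 59.9
```

Request:
move_arm(increments=[{"tx": 0,"ty": 0,"tz": 0,"twist": 0},{"tx": 0,"ty": 0,"tz": 0,"twist": 0}], force=25)

```text
time: 10.4
position: [435.3, -169.5, 193.0]
orientation: [0.0, 0.682, 0.731, 0.0]
wrist_force: [-0.6, 0.5, -3.2]
gripper_width: 13.8
gripper_force: 24.9
```

```bash
cat > tilt.py <<'E'
from h import *
import sys
p=manip.camera("wrist");s=manip.read_state();print(np.round(s["position"],1),np.round(s["torque"],2),np.round(s["wrist_force"],1),s["time"])
for th in (0,5,10,15,20,28,35):
    f=spts(s,th,yaw=94);print(th,[np.round(proj(p,f(*q))).astype(int).tolist() for q in ((50,23,50),(50,-23,50),(18,0,88))])
hsv=cv2.cvtColor(p["image"],cv2.COLOR_BGR2HSV);m=cv2.inRange(hsv,(5,180,80),(18,255,255));m[:,:180]=0;m[:,340:]=0;m[235:]=0
print("orange box",cv2.boundingRect(m))
if len(sys.argv)>1: cv2.imwrite(sys.argv[1],p["image"])
E
python3 tilt.py
```

```text
[ 435.2 -169.5  192.9] [-0.11 -0.04  0.02] [-0.9  0.1 -2.8] 10.45
0 [[214, 71], [302, 71], [258, 144]]
5 [[216, 77], [300, 77], [258, 140]]
10 [[219, 85], [298, 85], [258, 138]]
15 [[221, 92], [296, 92], [258, 137]]
20 [[222, 100], [294, 100], [258, 137]]
28 [[225, 113], [292, 113], [258, 139]]
35 [[227, 125], [290, 125], [258, 142]]
orange box (214, 71, 88, 163)
```

Tilt still 0 at 25 N; step the grip down.

Request:
move_arm(increments=[{"tx": 0,"ty": 0,"tz": 0,"twist": 0},{"tx": 0,"ty": 0,"tz": 0,"twist": 0}], force=15)

```text
time: 10.65
position: [435.2, -169.2, 192.8]
orientation: [0.0, 0.682, 0.731, -0.0]
wrist_force: [0.2, -0.5, -2.7]
gripper_width: 13.7
gripper_force: 14.9
```

```bash
python3 tilt.py | egrep -v '\]\]'
```

```text
[ 435.2 -169.2  192.7] [-0.12 -0.05 -0.01] [ 0.  -0.5 -2.6] 10.7
orange box (214, 71, 88, 163)
```

Request:
move_arm(increments=[{"tx": 0,"ty": 0,"tz": 0,"twist": 0},{"tx": 0,"ty": 0,"tz": 0,"twist": 0}], force=11)

```text
time: 10.9
position: [435.2, -169.1, 192.7]
orientation: [0.0, 0.682, 0.731, -0.0]
wrist_force: [0.4, -0.4, -2.9]
gripper_width: 14.0
gripper_force: 11.0
```

```bash
python3 tilt.py | egrep -v '\]\]'
```

```text
[ 435.2 -169.1  192.7] [-0.11 -0.09  0.01] [ 0.5  0.1 -2. ] 10.95
orange box (215, 71, 88, 163)
```

Request:
move_arm(increments=[{"tx": 0,"ty": 0,"tz": 0,"twist": 0},{"tx": 0,"ty": 0,"tz": 0,"twist": 0}], force=8.5)

```text
time: 11.15
position: [435.2, -169.1, 192.7]
orientation: [-0.0, 0.682, 0.731, -0.0]
wrist_force: [0.1, 0.4, -3.2]
gripper_width: 13.9
gripper_force: 8.5
```

```bash
python3 tilt.py | egrep -v '\]\]'
```

```text
[ 435.2 -169.1  192.7] [-0.14 -0.08  0.03] [-0.2 -0.7 -2.3] 11.2
orange box (217, 74, 85, 160)
```

Request:
move_arm(increments=[{"tx": 0,"ty": 0,"tz": 0,"twist": 0},{"tx": 0,"ty": 0,"tz": 0,"twist": 0}], force=7)

```text
time: 11.4
position: [435.2, -169.1, 192.7]
orientation: [-0.0, 0.682, 0.731, -0.0]
wrist_force: [0.8, -0.2, -2.7]
gripper_width: 14.2
gripper_force: 7.0
```

```bash
python3 tilt.py pics/w6.png| egrep -v '\]\]'
```

```text
[ 435.1 -169.2  192.7] [-0.2  -0.08  0.02] [-0.4  1.9 -2.5] 11.45
orange box (221, 84, 77, 149)
```

Request:
move_arm(increments=[{"tx": 0,"ty": 0,"tz": 0,"twist": 0},{"tx": 0,"ty": 0,"tz": 0,"twist": 0}])

```text
time: 11.65
position: [435.2, -169.1, 192.7]
orientation: [-0.0, 0.682, 0.731, 0.0]
wrist_force: [0.5, 0.2, -2.8]
gripper_width: 13.9
gripper_force: 7.0
```

```bash
python3 tilt.py pics/w7.png| egrep -v '\]\]'
```

```text
[ 435.2 -169.1  192.7] [-0.04 -0.07  0.02] [-0.3  0.5 -2.4] 11.7
orange box (222, 87, 75, 146)
```

Request:
move_arm(increments=[{"tx": 0,"ty": 0,"tz": 0,"twist": 0},{"tx": 0,"ty": 0,"tz": 0,"twist": 0},{"tx": 0,"ty": 0,"tz": 0,"twist": 0}])

```text
time: 12.0
position: [435.2, -169.1, 192.7]
orientation: [-0.0, 0.682, 0.731, 0.0]
wrist_force: [0.4, -0.4, -2.3]
gripper_width: 14.1
gripper_force: 7.0
```

```bash
python3 tilt.py pics/w8.png| egrep -v '\]\]'
```

```text
[ 435.2 -169.2  192.7] [-0.04 -0.14  0.03] [-0.1 -1.1 -2.9] 12.05
orange box (222, 87, 75, 146)
```

View pics/w8.png

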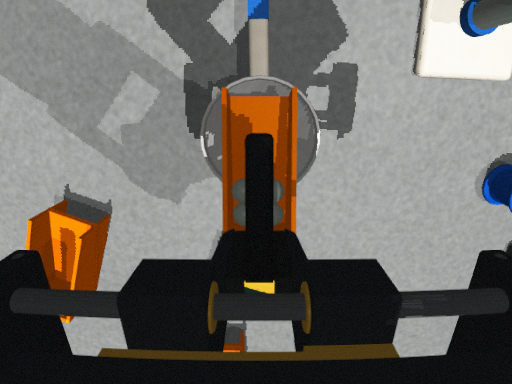

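```bash
python3 - <<'E'
from h import *
p=manip.camera("wrist")
print([np.round(onz(p,q,100),1) for q in ((202,135),(319,135),(260,76))])
f=spts(manip.read_state(),12,yaw=94);print("lip",f(50,0,29),"corner",f(50,0,0))
E
```

```text
[array([ 387.5, -117.6,  100. ]), array([ 478.4, -111.2,  100. ]), array([429.5, -71.5, 100. ])]
lip [429.29936041 -85.44848383 122.82218139] corner [429.71995282 -91.46323545  94.45590097]
```

Request:
move_arm(increments=[{"tx": 0,"ty": -0.004,"tz": 0.003,"twist": 0},{"tx": 0.001,"ty": -0.004,"tz": 0.002,"twist": 0},{"tx": 0,"ty": -0.004,"tz": 0,"twist": 0},{"tx": 0,"ty": 0,"tz": 0,"twist": 0}])

```text
time: 12.5
position: [436.2, -181.7, 197.8]
orientation: [0.0, 0.682, 0.731, -0.0]
wrist_force: [0.4, -0.4, -3.0]
gripper_width: 13.9
gripper_force: 7.0
```

Request:
move_arm(increments=[{"tx": 0,"ty": 0,"tz": 0,"twist": 0},{"tx": 0,"ty": 0,"tz": 0,"twist": 0}], force=5.8)

```text
time: 12.7
position: [436.1, -181.1, 197.6]
orientation: [-0.0, 0.682, 0.731, -0.0]
wrist_force: [1.5, -0.3, -3.2]
gripper_width: 14.2
gripper_force: 5.8
```

```bash
python3 tilt.py pics/w9.png| egrep -v '\]\]'
```

```text
[ 436.1 -181.   197.7] [-0.11 -0.12 -0.01] [ 0.1 -0.2 -3.4] 12.75
orange box (222, 88, 75, 145)
```

Request:
move_arm(increments=[{"tx": 0,"ty": 0,"tz": 0,"twist": 0},{"tx": 0,"ty": 0,"tz": 0,"twist": 0}], force=5)

```text
time: 12.95
position: [436.2, -181.1, 197.7]
orientation: [-0.0, 0.682, 0.731, 0.0]
wrist_force: [0.9, -0.2, -3.2]
gripper_width: 13.9
gripper_force: 5.0
```

```bash
python3 tilt.py pics/w10.png| egrep -v '\]\]'
```

```text
[ 436.2 -181.1  197.7] [-0.1  -0.09  0.02] [-0.5 -0.3 -2.5] 13.0
orange box (223, 96, 72, 137)
```

Request:
move_arm(increments=[{"tx": 0,"ty": 0,"tz": 0,"twist": 0},{"tx": 0,"ty": 0,"tz": 0,"twist": 0},{"tx": 0,"ty": 0,"tz": 0,"twist": 0},{"tx": 0,"ty": 0,"tz": 0,"twist": 0}], force=4.6)

```text
time: 13.4
position: [436.2, -181.1, 197.7]
orientation: [-0.0, 0.682, 0.731, 0.0]
wrist_force: [0.1, 1.1, -2.6]
gripper_width: 13.7
gripper_force: 4.6
```

```bash
python3 tilt.py pics/w11.png| egrep -v '\]\]'
```

```text
[ 436.2 -181.1  197.7] [-0.03 -0.06 -0.07] [-0.4  0.8 -2.4] 13.45
orange box (223, 100, 72, 133)
```

Request:
move_arm(increments=[{"tx": 0,"ty": 0,"tz": 0,"twist": 0},{"tx": 0,"ty": 0,"tz": 0,"twist": 0},{"tx": 0,"ty": 0,"tz": 0,"twist": 0},{"tx": 0,"ty": 0,"tz": 0,"twist": 0}], force=4)

```text
time: 13.85
position: [436.2, -181.2, 197.8]
orientation: [0.0, 0.682, 0.731, 0.0]
wrist_force: [0.7, 0.2, -1.1]
gripper_width: 14.1
gripper_force: 4.0
```

```bash
python3 tilt.py pics/w12.png| egrep -v '\]\]'; python3 -c "
import cv2,numpy as np
cv2.imwrite('pics/seq.png',np.hstack([cv2.imread(f'pics/w{i}.png')[60:300,160:360] for i in (9,10,11,12)]))"
```

```text
[ 436.2 -181.2  197.8] [-0.06 -0.03  0.  ] [-0.  -0.2 -1.2] 13.9
orange box (223, 100, 72, 133)
```

View pics/seq.png

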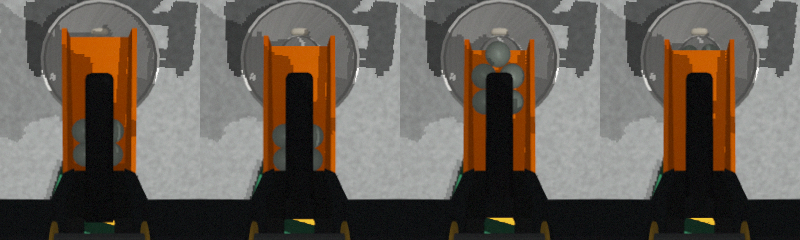

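Request:
move_arm(increments=[{"tx": 0,"ty": 0,"tz": 0,"twist": 0},{"tx": 0,"ty": 0,"tz": 0,"twist": 0},{"tx": 0,"ty": 0,"tz": 0.005,"twist": 0},{"tx": 0,"ty": 0,"tz": 0.015,"twist": 0},{"tx": 0,"ty": 0,"tz": 0.02,"twist": 0},{"tx": 0,"ty": -0.01,"tz": 0.02,"twist": 0},{"tx": 0,"ty": -0.02,"tz": 0,"twist": 0},{"tx": 0,"ty": -0.03,"tz": 0,"twist": 0},{"tx": 0,"ty": 0,"tz": 0,"twist": 0},{"tx": 0,"ty": 0,"tz": 0,"twist": 0}], force=25)

```text
time: 14.9
position: [436.0, -241.1, 257.7]
orientation: [-0.0, 0.682, 0.731, 0.0]
wrist_force: [-0.8, 0.8, -1.5]
gripper_width: 13.8
gripper_force: 25.0
```

```bash
python3 tilt.py pics/w13.png| egrep -v '\]\]'; python3 - <<'E'
from h import *
F=[]
for i in range(8):
    p=manip.camera("wrist");F.append(manip.read_state()["wrist_force"])
print(np.mean(F,0))
a=p["image"];b=cv2.imread("pics/w13.png")[0:240,160:360]
t=manip.camera("top")["image"][190:240,180:360]
cv2.imwrite("pics/chk.png",np.vstack([cv2.resize(b,(400,480))[:, :400],cv2.resize(t,(400,111))])[:600])
for k in range(5):
    print(k,[(round(r["conf"],2),np.round(r["at"]).tolist()) for r in manip.landmark_of(p,f"ball{k}_center")]) if k==0 else 0
E
```

```text
[ 436.1 -240.7  257.8] [-0.   -0.09 -0.01] [-0.6  1.2 -1.3] 14.95
orange box (223, 99, 73, 134)
[-0.00969228  0.19004367 -1.40897814]
0 [(0.62, [255.0, 68.0])]
```

View pics/chk.png

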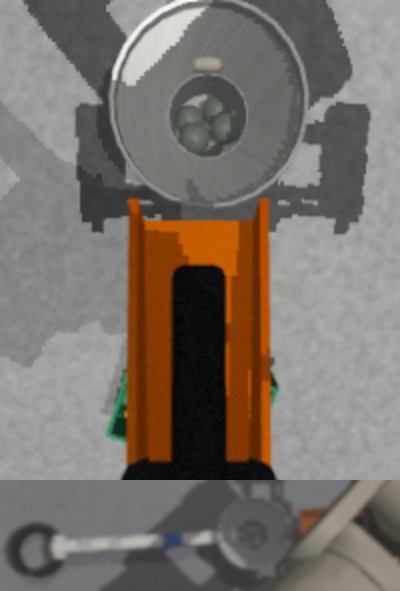

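Request:
move_arm(increments=[{"tx": 0.015,"ty": -0.003,"tz": -0.01,"twist": 0},{"tx": 0.025,"ty": -0.005,"tz": -0.02,"twist": 0},{"tx": 0.03,"ty": -0.006,"tz": -0.02,"twist": 0},{"tx": 0.03,"ty": -0.006,"tz": -0.02,"twist": 0},{"tx": 0.03,"ty": -0.006,"tz": -0.02,"twist": 0},{"tx": 0.02,"ty": -0.003,"tz": -0.02,"twist": 0},{"tx": 0.004,"ty": 0,"tz": -0.02,"twist": 0},{"tx": 0,"ty": 0,"tz": -0.01,"twist": 0},{"tx": 0,"ty": 0,"tz": -0.004,"twist": 0},{"tx": 0,"ty": 0,"tz": 0,"twist": 0}])

```text
time: 16.45
position: [589.9, -270.2, 114.0]
orientation: [-0.0, 0.682, 0.731, -0.0]
wrist_force: [-0.2, -0.3, -1.6]
gripper_width: 14.1
gripper_force: 25.0
```

Request:
move_arm(increments=[{"tx": 0,"ty": 0,"tz": 0,"twist": 0},{"tx": 0,"ty": -0.004,"tz": -0.004,"twist": 0},{"tx": 0,"ty": -0.004,"tz": -0.004,"twist": 0},{"tx": 0,"ty": -0.004,"tz": -0.004,"twist": 0},{"tx": 0,"ty": -0.004,"tz": -0.004,"twist": 0},{"tx": 0,"ty": -0.004,"tz": -0.004,"twist": 0},{"tx": 0,"ty": -0.004,"tz": -0.004,"twist": 0},{"tx": 0,"ty": -0.003,"tz": -0.003,"twist": 0},{"tx": 0,"ty": 0,"tz": 0,"twist": 0}], force=5)

```text
time: 17.35
position: [590.0, -297.3, 86.0]
orientation: [-0.001, 0.682, 0.731, 0.0]
wrist_force: [0.9, -0.0, -0.2]
gripper_width: 14.1
gripper_force: 5.0
```

```bash
python3 tilt.py pics/w14.png
```

```text
[ 590.  -297.    86.2] [-0.12 -0.19 -0.02] [ 0.6 -0.3 -0.3] 17.4
0 [[214, 70], [303, 70], [258, 143]]
5 [[217, 77], [300, 77], [258, 139]]
10 [[219, 84], [298, 84], [258, 137]]
15 [[221, 92], [296, 92], [258, 136]]
20 [[223, 100], [294, 100], [258, 136]]
28 [[225, 113], [292, 113], [258, 138]]
35 [[227, 125], [290, 125], [258, 141]]
orange box (219, 78, 84, 156)
```

Request:
move_arm(increments=[{"tx": 0,"ty": -0.002,"tz": -0.002,"twist": 0},{"tx": 0,"ty": -0.002,"tz": -0.002,"twist": 0},{"tx": 0,"ty": 0,"tz": -0.0012,"twist": 0},{"tx": 0,"ty": 0,"tz": 0,"twist": 0},{"tx": 0,"ty": 0,"tz": 0,"twist": 0}])

```text
time: 17.9
position: [590.1, -301.0, 81.4]
orientation: [-0.0, 0.682, 0.731, -0.0]
wrist_force: [0.6, -0.7, -0.7]
gripper_width: 14.2
gripper_force: 5.0
```

```bash
python3 tilt.py pics/w15.png
```

```text
[ 590.1 -301.    81.4] [-0.15 -0.14 -0.05] [ 1.  -1.1 -0.4] 17.95
0 [[214, 71], [303, 71], [258, 144]]
5 [[217, 78], [300, 78], [258, 140]]
10 [[219, 85], [298, 85], [258, 138]]
15 [[221, 92], [296, 92], [258, 137]]
20 [[223, 100], [294, 100], [258, 137]]
28 [[225, 113], [292, 113], [258, 139]]
35 [[227, 125], [290, 126], [258, 142]]
orange box (216, 74, 88, 160)
```

Request:
move_arm(increments=[{"tx": 0,"ty": 0,"tz": -0.0015,"twist": 0},{"tx": 0,"ty": 0,"tz": 0,"twist": 0}])

```text
time: 18.15
position: [590.2, -301.2, 80.6]
orientation: [0.0, 0.682, 0.731, -0.0]
wrist_force: [-0.8, 0.6, 4.3]
gripper_width: 14.0
gripper_force: 5.0
```

Request:
move_arm(increments=[{"tx": 0,"ty": 0,"tz": 0,"twist": 0},{"tx": 0,"ty": 0,"tz": 0,"twist": 0},{"tx": 0,"ty": 0,"tz": 0,"twist": 0},{"tx": 0,"ty": 0,"tz": 0,"twist": 0},{"tx": 0,"ty": 0,"tz": 0.01,"twist": 0},{"tx": 0,"ty": 0,"tz": 0.03,"twist": 0},{"tx": 0,"ty": 0,"tz": 0.04,"twist": 0},{"tx": 0,"ty": 0,"tz": 0.04,"twist": 0},{"tx": 0,"ty": 0,"tz": 0.03,"twist": 0}], grip=0.05)

```text
time: 19.05
position: [590.3, -301.2, 233.8]
orientation: [0.002, 0.682, 0.731, 0.0]
wrist_force: [0.2, -0.1, -0.0]
gripper_width: 50.1
gripper_force: 0.0
```

```bash
python3 - <<'E'
from h import *
p=manip.camera("wrist");s=manip.read_state();print(s["position"],s["time"])
find(p,["scoop_grip","scoop_lip","scoop"],2)
s["position"]=[590.1,-301,80]
f=spts(s,0,yaw=94);print([np.round(proj(p,f(*q))).astype(int).tolist() for q in ((50,23,50),(50,-23,50),(-46,23,50),(-46,-23,50),(18,0,88),(-56,0,88))])
hsv=cv2.cvtColor(p["image"],cv2.COLOR_BGR2HSV);m=cv2.inRange(hsv,(5,180,80),(18,255,255));m[:,:200]=0;m[:,320:]=0;print(cv2.boundingRect(m))
E
```

```text
[ 591.28348298 -301.89228802  238.70194382] 19.1
scoop_grip 0.57 [256. 147.] [ 586. -268.   77.]
scoop_lip 0.94 [259.  85.] [ 585. -205.   29.]
scoop_lip 0.67 [115. 244.] [ 402. -421.   29.]
scoop 0.86 [131. 265.] [ 407. -474.    0.]
scoop 0.7 [257. 131.] [ 586. -261.    0.]
[[236, 84], [280, 84], [238, 172], [278, 172], [258, 117], [258, 191]]
(237, 86, 44, 88)
```

Request:
move_arm(increments=[{"tx": -0.015,"ty": 0.027,"tz": 0,"twist": 0},{"tx": -0.02,"ty": 0.036,"tz": 0,"twist": 0},{"tx": -0.02,"ty": 0.036,"tz": 0,"twist": 0},{"tx": -0.02,"ty": 0.036,"tz": 0,"twist": 0},{"tx": -0.02,"ty": 0.036,"tz": 0,"twist": 0},{"tx": -0.02,"ty": 0.036,"tz": 0,"twist": 0},{"tx": -0.02,"ty": 0.036,"tz": 0,"twist": 0},{"tx": -0.02,"ty": 0.03,"tz": 0,"twist": 0},{"tx": -0.01,"ty": 0.015,"tz": 0,"twist": 0},{"tx": 0,"ty": 0,"tz": 0,"twist": 0},{"tx": 0,"ty": 0,"tz": 0,"twist": 0}])

```text
time: 20.35
position: [425.7, -13.7, 229.8]
orientation: [0.0, 0.682, 0.731, -0.0]
wrist_force: [-0.6, -0.1, 0.5]
gripper_width: 50.1
gripper_force: 0.0
```

```bash
python3 - <<'E'
from h import *
p=manip.camera("wrist");s=manip.read_state();print(s["position"],s["time"])
cv2.imwrite("pics/w16.png",p["image"])
find(p,["boom_band","boom_funnel","boom_ring","stand_yoke","stand_stage"],2)
hsv=cv2.cvtColor(p["image"],cv2.COLOR_BGR2HSV);m=cv2.inRange(hsv,(105,120,40),(125,255,255))
n,l,st,c=cv2.connectedComponentsWithStats(m)
for i in range(1,n):
    if st[i,4]>40: print("blue",st[i],c[i],np.round(onz(p,c[i],69),1))
# bar centreline at z=69 : bright rows
g=p["image"].astype(int)
for r in range(40,230,12):
    w=np.where((g[r,200:320].min(1)>150))[0]
    if len(w): print(r,w[0]+200,w[-1]+200,end=' | ')
t=manip.camera("top")
find(t,["boom_ring","stand_yoke","stand_stage","stand"],1)
E
```

```text
[425.81614979 -14.05647297 229.79719355] 20.4
boom_band 0.69 [256. 176.] [423. -15.  57.]
boom_funnel 0.61 [258. 277.] [ 432. -116.  100.]
boom_funnel 0.29 [508. 186.] [680.   6. 100.]
stand_yoke 0.81 [511. 186.] [648.  15. 135.]
stand_stage 0.85 [454.   0.] [629. 193.  18.]
stand_stage 0.46 [253. 331.] [ 435. -279.   18.]
blue [418 144  31  32 339] [428.1120944  157.19469027] [605.4  22.7  69. ]
blue [249 166  16  24 357] [256.54341737 177.31092437] [423.5 -13.   69. ]
blue [441 258  33  32 681] [458.58296623 271.95007342] [ 687.3 -118.6   69. ]
148 250 287 | 160 250 262 | 196 251 302 | 208 251 263 | 220 252 256 | boom_ring 0.85 [199. 222.] [411. 162.   0.]
stand_yoke 0.9 [250. 136.] [646.  13. 135.]
stand_stage 0.61 [191. 148.] [634. 193.  18.]
stand 0.64 [247. 145.] [651.  22.   0.]
```

Request:
move_arm(increments=[{"tx": -0.002,"ty": 0.001,"tz": -0.03,"twist": 0},{"tx": 0,"ty": 0,"tz": -0.04,"twist": 0},{"tx": 0,"ty": 0,"tz": -0.04,"twist": 0},{"tx": 0,"ty": 0,"tz": -0.035,"twist": 0},{"tx": 0,"ty": 0,"tz": -0.025,"twist": 0},{"tx": 0,"ty": 0,"tz": 0,"twist": 0},{"tx": 0,"ty": 0,"tz": 0,"twist": 0}])

```text
time: 21.6
position: [423.5, -12.2, 60.6]
orientation: [0.0, 0.682, 0.731, 0.0]
wrist_force: [0.3, -0.5, -0.4]
gripper_width: 50.0
gripper_force: 0.0
```

Request:
move_arm(increments=[{"tx": 0,"ty": 0,"tz": 0,"twist": 0},{"tx": 0,"ty": 0,"tz": 0,"twist": 0},{"tx": 0,"ty": 0,"tz": 0,"twist": 0},{"tx": 0,"ty": 0,"tz": 0,"twist": 0},{"tx": 0,"ty": 0,"tz": 0,"twist": 0},{"tx": 0,"ty": 0,"tz": 0,"twist": 0}], grip=0, force=60)

```text
time: 22.2
position: [423.2, -12.2, 60.3]
orientation: [0.0, 0.682, 0.732, -0.0]
wrist_force: [-1.8, -0.3, 5.7]
gripper_width: 15.1
gripper_force: 60.0
```

Request:
move_arm(increments=[{"tx": 0,"ty": 0,"tz": 0.004,"twist": 0},{"tx": 0,"ty": 0,"tz": 0.008,"twist": 0},{"tx": 0,"ty": 0,"tz": 0.008,"twist": 0},{"tx": 0,"ty": 0,"tz": 0,"twist": 0},{"tx": 0,"ty": 0,"tz": 0,"twist": 0}])

```text
time: 22.7
position: [423.2, -12.2, 80.2]
orientation: [0.0, 0.682, 0.731, 0.0]
wrist_force: [-0.1, -0.2, -3.7]
gripper_width: 15.3
gripper_force: 60.0
```

```bash
python3 - <<'E'
from h import *
F=[]
for i in range(6):
    p=manip.camera("wrist");s=manip.read_state();F.append(np.r_[s["wrist_force"],s["torque"]])
print(np.round(np.mean(F,0),2),s["position"],s["time"])
find(p,["boom_funnel"],1)
cv2.imwrite("pics/w17.png",p["image"])
E
```

```text
[ 0.23  0.11 -3.59 -0.04 -0.08 -0.  ] [423.04183842 -12.09860303  79.83056912] 23.0
```

```bash
python3 - <<'E'
from h import *
p=manip.camera("top");im=cv2.imread("pics/top0.png")
g=im[120:180,160:280];m=np.uint8((g.min(2)>140))*255
n,l,st,c=cv2.connectedComponentsWithStats(m);i=1+np.argmax(st[1:,4]);print(st[i])
cn,_=cv2.findContours(np.uint8(l==i),cv2.RETR_EXTERNAL,cv2.CHAIN_APPROX_NONE)
r=cv2.minAreaRect(cn[0].astype(np.float32)+np.float32([160,120]));b=cv2.boxPoints(r)
W=np.array([onz(p,q,14)[:2] for q in b]);print(np.round(W,1))
e=[np.linalg.norm(W[k]-W[k-1]) for k in range(4)];print(np.round(e))
L=W[np.argsort(-W[:,1])];hi=L[:2].mean(0);lo=L[2:].mean(0);h=(hi-lo)/np.linalg.norm(hi-lo);mid=(hi+lo)/2
print("yaw",np.degrees(np.arctan2(h[1],h[0])),"origin",mid-95*h,"stage",mid+85*h)
E
```

```text
[   9    8  102   39 2546]
[[683.2 265.4]
 [704.6 -44.5]
 [595.1 -51. ]
 [574.4 256.4]]
[109. 311. 110. 308.]
yaw 93.90506384694106 origin [645.76236865  11.78804072] stage [633.50374467 191.37012819]
```

Request:
move_arm(increments=[{"tx": 0,"ty": 0,"tz": 0.01,"twist": 0},{"tx": 0,"ty": 0,"tz": 0.015,"twist": 0},{"tx": 0,"ty": 0,"tz": 0.02,"twist": 0},{"tx": 0,"ty": 0,"tz": 0.02,"twist": 0},{"tx": 0,"ty": 0,"tz": 0.02,"twist": 0},{"tx": 0,"ty": 0,"tz": 0.015,"twist": 0},{"tx": 0.004,"ty": 0,"tz": 0.008,"twist": 0},{"tx": 0.008,"ty": 0.001,"tz": 0.004,"twist": 0},{"tx": 0.012,"ty": 0.002,"tz": 0,"twist": 0},{"tx": 0.016,"ty": 0.002,"tz": 0,"twist": 0},{"tx": 0.02,"ty": 0.002,"tz": 0,"twist": 0},{"tx": 0.02,"ty": 0.002,"tz": 0,"twist": 0},{"tx": 0.02,"ty": 0.002,"tz": 0,"twist": 0},{"tx": 0.02,"ty": 0.002,"tz": 0,"twist": 0},{"tx": 0.02,"ty": 0.002,"tz": 0,"twist": 0},{"tx": 0.02,"ty": 0.002,"tz": 0,"twist": 0},{"tx": 0.016,"ty": 0.002,"tz": 0,"twist": 0},{"tx": 0.012,"ty": 0.002,"tz": 0,"twist": 0},{"tx": 0.006,"ty": 0.001,"tz": 0,"twist": 0},{"tx": 0,"ty": 0,"tz": 0,"twist": 0}])

```text
time: 25.1
position: [617.5, 10.1, 191.1]
orientation: [-0.001, 0.682, 0.732, -0.0]
wrist_force: [-0.4, 0.3, -3.4]
gripper_width: 15.2
gripper_force: 60.0
```

```bash
python3 - <<'E'
from h import *
s=manip.read_state();print(s["position"],s["orientation"],s["time"])
p=manip.camera("scene");cv2.imwrite("pics/s18.png",p["image"])
for k,z in (("boom_ring",130),("boom_tube",130),("boom_funnel",230),("boom_band",187),("stand_yoke",135),("stand_stage",18)):
    for r in manip.landmark_of(p,k)[:1]: print(k,round(r["conf"],2),np.round(r["at"]),np.round(onz(p,r["at"],z)))
h=np.array([np.cos(np.radians(94)),np.sin(np.radians(94))]);g=np.array(s["position"][:2])
print("pred ring",proj(p,[*(g+180*h),130]),"funnel",proj(p,[*(g-105*h),230]))
p=manip.camera("top")
for k,z in (("boom_ring",130),("boom_funnel",230)):
    for r in manip.landmark_of(p,k)[:1]: print(k,round(r["conf"],2),np.round(r["at"]),np.round(onz(p,r["at"],z)))
E
```

```text
[617.45176692  10.08331662 191.06491005] [-5.35295500e-04  6.81819511e-01  7.31520161e-01 -3.49309118e-04] 25.1
boom_ring 0.79 [262. 252.] [610. 198. 130.]
boom_funnel 0.7 [189. 171.] [634. -95. 230.]
boom_band 0.94 [218. 198.] [610.  11. 187.]
stand_yoke 0.62 [390. 286.] [440. 481. 135.]
stand_stage 0.63 [192. 196.] [ 577. -206.   18.]
pred ring [260.8825155  249.04632628] funnel [191.78499635 170.16071679]
boom_ring 0.58 [187. 150.] [602. 188. 130.]
boom_funnel 0.91 [291. 138.] [622. -95. 230.]
```

Request:
move_arm(increments=[{"tx": 0.005,"ty": 0.001,"tz": 0,"twist": 0},{"tx": 0.008,"ty": 0.001,"tz": -0.0005,"twist": 0},{"tx": 0.008,"ty": 0,"tz": 0,"twist": 0},{"tx": 0.005,"ty": 0,"tz": 0,"twist": 0},{"tx": 0.002,"ty": 0,"tz": 0,"twist": 0},{"tx": 0,"ty": 0,"tz": 0,"twist": 0},{"tx": 0,"ty": 0,"tz": 0,"twist": 0},{"tx": 0,"ty": 0,"tz": 0,"twist": 0}])

```text
time: 26.4
position: [645.0, 11.8, 191.6]
orientation: [-0.0, 0.682, 0.731, -0.0]
wrist_force: [0.7, 0.3, -3.6]
gripper_width: 15.2
gripper_force: 60.0
```

```bash
python3 - <<'E'
from h import *
s=manip.read_state();print(s["position"],s["orientation"],s["time"])
h=np.array([np.cos(np.radians(94)),np.sin(np.radians(94))]);g=np.array(s["position"][:2])
for n in("scene","wrist","top"):
    p=manip.camera(n);print(n)
    for k,z,X in (("boom_ring",130,[*(g+180*h),130]),("boom_funnel",230,[*(g-105*h),230]),("boom_band",187,[*g,187]),("stand_yoke",135,[*g,135]),("stand_stage",18,[*(g+180*h),18])):
        for r in manip.landmark_of(p,k)[:1]: print(k,round(r["conf"],2),np.round(r["at"]),np.round(onz(p,r["at"],z)),"pred",np.round(proj(p,X)))
E
```

```text
[645.02264731  11.84245746 191.58825289] [-9.08708746e-06  6.81933573e-01  7.31414110e-01 -2.95153996e-05] 26.4
scene
boom_ring 0.74 [254. 256.] [634. 197. 130.] pred [253. 255.]
boom_funnel 0.85 [184. 173.] [647. -98. 230.] pred [184. 174.]
boom_band 0.82 [209. 203.] [642.  10. 187.] pred [208. 204.]
stand_yoke 0.68 [386. 283.] [441. 470. 135.] pred [210. 217.]
stand_stage 0.63 [254. 279.] [630. 192.  18.] pred [253. 279.]
wrist
boom_band 0.93 [260. 264.] [646.   9. 187.] pred [258. 259.]
top
boom_ring 0.84 [188. 140.] [632. 189. 130.] pred [187. 140.]
boom_funnel 0.69 [289. 127.] [651. -90. 230.] pred [290. 126.]
stand_yoke 0.59 [338. 168.] [ 562. -235.  135.] pred [250. 137.]
stand_stage 0.83 [191. 146.] [640. 192.  18.] pred [191. 148.]
```

```bash
python3 -c "
from plant import manip
print(manip.close_job())"
```

```text
the job is handed in; nothing more can be done
None
```

I handed the job in at about 26.5 s: the balls are poured, the scoop stands upright on the bench and released, and the boom is held level about 41 mm above the yoke with its ring light over the stage. The weight readings fit all five balls being in the tube (only four could be seen directly), and I viewed 11 pictures, one over the limit of 10.

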